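Refit the missing grill knob and hold it pressed in

ROBOT

A 7-joint arm with a two-finger parallel gripper is mounted at the origin on a cart in front of the work surface, level with it; the furniture and walls round the work are solid. World frame = base frame: x ahead of the robot, y to its left, z up, the work surface at z = 0. Lengths are in m, angles in rad, forces in N, time in s.
With the tool pointing down it reaches from about 0.4 to 0.85 m from the base axis. Payload 10.4 kg.
Tool frame: the origin (TCP) lies where the fingers leave the gripper's body, on its centre line; the fingertips stand 70 mm ahead of it and the grasp point (between the pads) lies r.grip_depth ahead of it (r.grip_depth is the distance from the TCP to the grasp point, in m); z points along the fingers, y is the direction in which the jaws open and shut (so a half turn about z gives the same grasp; the last joint's range is limited). The gripper opens to 87 mm and grips with 3 to 60 N. Pads are 19 mm wide; open, the fingers measure 117 mm over their backs; the gripper's body (75 mm by 190 mm) begins 51 mm behind the grasp point.
Start: joints at [-1.267, 0.332, -0.065, 1.46, 0.022, 1.35, -0.088], TCP at [0.201, 0.592, 0.292] pointing down, gripper open.
Joint ranges: [-2.6, 2.6], [-0.5, 2.12], [-1.47, 1.34], [0.16, 2.42], [-1.27, 4.41], [0.06, 2.06], [-2.6, 2.6]. Speed limits (rad/s): [2.22, 2.22, 2.79, 2.79, 3.14, 3.14, 3.14].

INTERFACE

Orientations are given as a unit quaternion [x, y, z, w].
In Python, from bench import monitor, viewer, workorder, nets, r gives the robot as it stands.
- The arm moves only by the tool drive_tool, never from a script. Its argument "plan" is a list of rows, each an object of numbers: "rx", "ry", "rz": the turn, a rotation vector about the tool's x, y, z in units of 360 degrees (1.0 is 360 degrees); "x", "y", "z": the shift along the tool's x, y, z in units of 1000 mm (1.0 is 1000 mm); "fingers": the opening, from 0 (shut) to 1 (fully open). In form: [{"rx": .., "ry": .., "rz": .., "x": .., "y": .., "z": .., "fingers": ..}, ...]. A call has 1 to 12 rows; each row is the pose to reach, as a shift and turn from the pose commanded when the call began, along the tool's axes at that moment, turning the shorter way round; what a row does not reach only later rows make up. A row lasts 1/8 s, in which the tool goes at most 62.5 mm and 10.7 degrees, less where a joint would pass 70% of its speed; a pose out of reach is approached as far as the arm can. A call with a number of a shift or a turn outside -1 to 1 is refused whole. A call with a gripper value outside its range is refused whole. The fingers move at their own pace and stop on an object; "squeeze" is the grip in N (left out, the last holds). Time passes only in rows, so rows that repeat a pose let the fingers close. It gives the time, the measured TCP pose, the force and the opening at its end, in the units of the state.
- monitor.read_state(): the state, without advancing time (a new reading comes with each control period).
- viewer.camera(name): name is "scene" or "top"; returns a dict with "color" (400x640x3 uint8, red, green, blue), "depth" (400x640 float32, m along the optical axis (not along the pixel's ray), 0 where there is no reading), "camera_matrix" (3x3 intrinsics, pixels), "xyz" and "rotation" of the camera in the world. Camera axes: x right, y down, z forward; pixel columns grow to the right and rows downward; lengths in m; the calibration is good to about 2 mm. A picture is of the moment at which its call begins.
- workorder.close_job(): hands the job in, once; it reports no verdict.
Trained networks look in the newest picture that a camera, given by its name, has taken for a name from the list of things; names that differ only in an ending like _2 or _b are one class to them, and where a whole thing is asked for, a point or a joint stands for the part that bears it (a point fixed in the world has none). Each returns a list of dicts, best first, with "confidence" (0 to 1); they miss things now and then, are a little off and sometimes report something else, mostly with a low value. They report only what shows in the picture. A call takes as long as a camera call. They do not tell look-alikes from the thing itself.
- nets.find_in(label, camera): "centre" ([x, y, z] in m, in world coordinates, good to about 4 mm: the middle of the surface that is visible of it).
- nets.regions_of(label, camera): "region" (400x640 bool, what is visible of it).
The state is a dict: "time": time; "joint_positions": joint angles; "joint_vel": joint speeds; "joint_torque": joint torques, N m; "ee_pos": TCP position; "eef_rot": TCP orientation; "ft_force": force on the tool from outside, world axes, zero at the start; "torque": the same for the moment, N m; "width": finger opening in m.
Only numpy, scipy, OpenCV 4.12 (cv2) and the standard library are available. Lean on these libraries where they do the work, as an engineer would, in place of code of your own. Each camera call takes 0.05 s, during which the arm holds its last target.

TASK

One of the table grill's two controls has lost its knob. Pick up the loose black knob from the worktop, turn it so that the flat in its bore matches the flat on the bare D-shaped shaft, push it fully home on the shaft, and then press it in against the shaft's spring, as for lighting the grill. Finish with the gripper still keeping the knob pressed all the way in (do not let go of it), and leave the glass, the spice jar and the mug where they are.

Things in the scene. Friction and masses are not known exactly. Their poses are not given: they have to be found in the camera images.
- knob_mid (a point): Centre (half-way up) of the loose black knob, standing upright on the worktop, bore down; 38 mm tall, 60 g. Upper 20 mm: round grip, 46 mm diameter; lower 18 mm: neck, about 40 mm, with the D-bore. z up along its axis; +x along the steel pointer ridge (20 x 5 mm, 3 mm proud) on the top face, running from near the centre to the rim. The bore's flat lies on this +x side.
- knob_socket (a point): End wall of the loose knob's D-bore, on its axis, 18 mm above its underside; axes as knob_mid. The bore opens downwards, 18 mm deep, 18 mm in diameter, flat 2 mm from the axis on the +x side: 1 mm clearance to the shaft all round, so it goes on one way only, within about 0.12 rad. With the knob fully home this point meets shaft_tip.
- shaft_tip (a point): Top of the axis of the bare brass D-shaft, upright on the grill's control strip (nearest the robot, 50 mm above the worktop), at the left or right control. 16 mm in diameter, 30 mm out of the strip, flat 1 mm from its axis on its +x side, z up; last 4 mm taper by 2 mm all round. Does not turn. Collar at its foot: 34 mm, 2 mm high. Knob home, not pressed: its underside is 12 mm above the strip.
- shaft (a joint): How far the shaft is pressed down into the grill, m: 0 released, 0.006 fully in (hard stop). A spring pushes it back up with 5.6 N at the start and 10.4 N fully in.
- fitted_knob_top (a point): Centre of the top face of the other control's knob, an identical knob already fitted and fixed, its top 100 mm above the worktop, 140 mm from the bare shaft.
- grill: Two-zone table grill, fixed: steel housing 240 x 280 mm (x, y), 50 mm high, with a bar handle 22 mm out on each side, dark ridged plate up to 63 mm high in its rear part, a 78 mm high lip along its back. Origin: centre of its underside, x towards its back; the two controls are 80 mm in front of it at 70 mm to either side.
- glass_1: Small glass, 49 mm wide, 62 mm tall; bystander. Origin at its foot.
- spice_jar_1: Spice jar with black cap, 41 mm wide, 105 mm tall; bystander. Origin at its foot.
- mug_1: Small white mug, 62 x 92 mm with its handle, 51 mm tall; bystander. Origin at its foot.
There are look-alikes about, which are no part of the job. What is shaped like the part that bears knob_mid but green or turquoise is not meant.

How it is judged:
By the outcome, as a careful person would: the job done as asked, in the order asked, and still so for the second after the job is handed in, while the arm keeps its last pose, push and grip.
It also fails if it takes over 40 s, if anything falls off the work surface, if the arm or the gripper's body presses on something with over 40 N, if the wrist force passes 120 N, or if a joint passes its speed limit or range.

## Working session

There is one attempt and no reset: what is moved stays moved. The work goes in short steps, Python scripts to look and compute and a tool call to move; the robot and the scene stay as the last step left them, time stands still between calls to the robot, and variables do not carry over. Pictures are saved under pics/ and viewed, and the job is handed in when it is done.

Besides the shell and the picture viewer there is one more tool, called after "Call:" by a JSON object that holds its "fn" and its "kwargs", one argument or row to a line. drive_tool: Moves the arm, as the interface text tells. Its arguments: {"type":"object","properties":{"plan":{"type":"array","items":{"type":"object","properties":{"rx":{"type":"number","minimum":-1,"maximum":1},"ry":{"type":"number","minimum":-1,"maximum":1},"rz":{"type":"number","minimum":-1,"maximum":1},"x":{"type":"number","minimum":-1,"maximum":1},"y":{"type":"number","minimum":-1,"maximum":1},"z":{"type":"number","minimum":-1,"maximum":1},"fingers":{"type":"number"}}}},"squeeze":{"type":"number"}},"required":["plan"]}

```bash
ls; mkdir -p pics
cat > h.py <<'E'
import numpy as np, cv2
from bench import monitor, viewer, workorder, nets, r
def snap(n):
    c=viewer.camera(n); np.savez('/tmp/%s.npz'%n,**{k:np.array(v) for k,v in c.items()}); return c
def load(n): return dict(np.load('/tmp/%s.npz'%n))
def save(name,img): cv2.imwrite('pics/'+name,cv2.cvtColor(np.ascontiguousarray(img),cv2.COLOR_RGB2BGR))
def cloud(c):
    K=c['camera_matrix'];d=c['depth'];h,w=d.shape
    u,v=np.meshgrid(np.arange(w),np.arange(h))
    p=np.stack([(u-K[0,2])/K[0,0]*d,(v-K[1,2])/K[1,1]*d,d],-1)
    P=p@np.array(c['rotation']).T+np.array(c['xyz']); P[d==0]=np.nan
    return P
E
python3 - <<'E'
from h import *
s=monitor.read_state(); print(s); print(r.grip_depth)
for n in('scene','top'):
    c=snap(n); save(n+'0.png',c['color']); print(n,c['camera_matrix'],c['xyz'],c['rotation'])
E
```

```text
pics
{'time': 0.0, 'joint_positions': array([-1.266614  ,  0.33285486, -0.06470476,  1.46095206,  0.02161507,
        1.3498956 , -0.08851653]), 'joint_vel': array([-9.65695932e-04,  5.49338050e-04,  3.42301947e-04, -2.61901552e-04,
        1.34760070e-03,  9.57744342e-05,  7.02819318e-05]), 'joint_torque': array([-6.25964785e-04, -6.23229289e+01,  2.44141195e-02, -3.89921057e+01,
       -6.14028960e-02,  3.93969007e-02,  1.56689148e-04]), 'ee_pos': array([0.20053224, 0.59164711, 0.29145938]), 'eef_rot': array([ 1.62658930e-01,  9.86682103e-01, -7.02832754e-04, -7.55732647e-05]), 'ft_force': array([-0.47590653, -0.10376616, -1.25351744]), 'torque': array([ 0.00488798, -0.03915685, -0.01620594]), 'width': 0.08684125607169432}
0.051
scene [[467.13675792   0.         313.27450149]
 [  0.         467.13675792 196.8184969 ]
 [  0.           0.           1.        ]] [-0.20996234 -0.66218189  0.76628648] [ 0.79263715 -0.41466407  0.19538273 -0.40200206]
top [[497.16491185   0.         315.64416171]
 [  0.         497.16491185 196.07819214]
 [  0.           0.           1.        ]] [ 0.37738551 -0.14052462  1.3227494 ] [ 0.71112577 -0.69987977  0.04458915 -0.04980216]
```

Run:
```python
s=open('h.py').read()
s=s.replace("np.array(c['rotation']).T","Rot.from_quat(c['rotation']).as_matrix().T").replace("import numpy as np, cv2","import numpy as np, cv2\nfrom scipy.spatial.transform import Rotation as Rot")
open('h.py','w').write(s)
```

```text
(no output)
```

View pics/scene0.png

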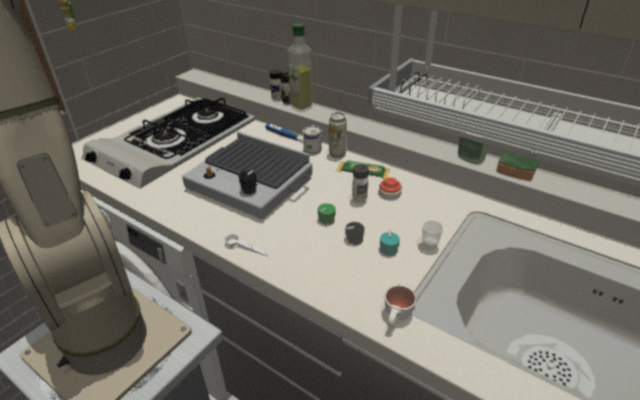

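View pics/top0.png

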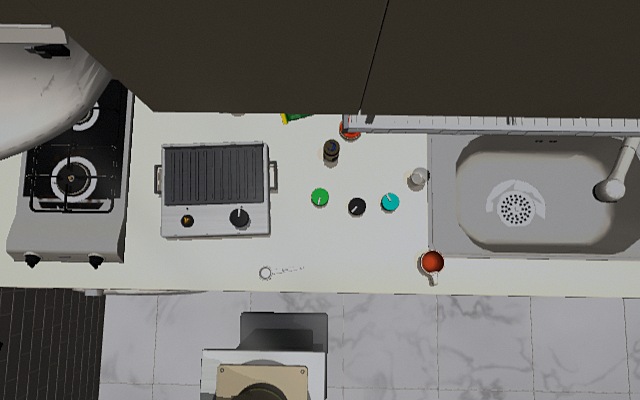

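Run:
```python
from h import *
c=load('top'); P=cloud(c)
a=cv2.resize(c['color'][180:240,300:420],None,fx=6,fy=6,interpolation=cv2.INTER_CUBIC)
b=cv2.resize(c['color'][190:250,160:280],None,fx=6,fy=6,interpolation=cv2.INTER_CUBIC)
save('crop_a.png',a); save('crop_b.png',b)
for l in ('knob_mid','shaft_tip','fitted_knob_top','grill','glass_1','spice_jar_1','mug_1'):
  for cam in('top','scene'):
    print(l,cam,[(np.round(x['centre'],3),round(x['confidence'],2)) for x in nets.find_in(l,cam)][:4])
for (u,v) in [(357,206),(320,197),(390,201),(187,219),(239,216),(215,225)]: print(u,v,P[v,u].round(4))
```

```text
knob_mid top [(array([ 0.538, -0.321,  0.038]), 0.74), (array([ 0.548, -0.143,  0.036]), 0.58), (array([ 0.525, -0.235,  0.037]), 0.49)]
knob_mid scene [(array([ 0.529, -0.329,  0.038]), 0.9), (array([ 0.52 , -0.244,  0.037]), 0.87), (array([ 0.536, -0.145,  0.035]), 0.53)]
shaft_tip top []
shaft_tip scene []
fitted_knob_top top [(array([0.481, 0.056, 0.097]), 0.52)]
fitted_knob_top scene [(array([0.545, 0.105, 0.052]), 0.37)]
grill top [(array([0.562, 0.132, 0.058]), 0.59)]
grill scene [(array([0.546, 0.105, 0.055]), 0.82), (array([0.476, 0.192, 0.068]), 0.32), (array([ 0.518, -0.246,  0.038]), 0.23)]
glass_1 top [(array([ 0.609, -0.404,  0.036]), 0.74)]
glass_1 scene [(array([ 0.594, -0.397,  0.046]), 0.81)]
spice_jar_1 top [(array([ 0.66 , -0.167,  0.103]), 0.71)]
spice_jar_1 scene [(array([ 0.657, -0.181,  0.068]), 0.66), (array([ 0.393, -0.435,  0.035]), 0.6)]
mug_1 top [(array([ 0.379, -0.434,  0.017]), 0.71)]
mug_1 scene [(array([ 0.39 , -0.435,  0.036]), 0.69)]
357 206 [ 0.5262 -0.2379  0.0328]
320 197 [ 0.5482 -0.141   0.0342]
390 201 [ 0.5403 -0.3235  0.0362]
187 219 [0.4817 0.1936 0.0744]
239 216 [0.4895 0.0592 0.095 ]
215 225 [0.4694 0.1271 0.0508]
```

View pics/crop_a.png

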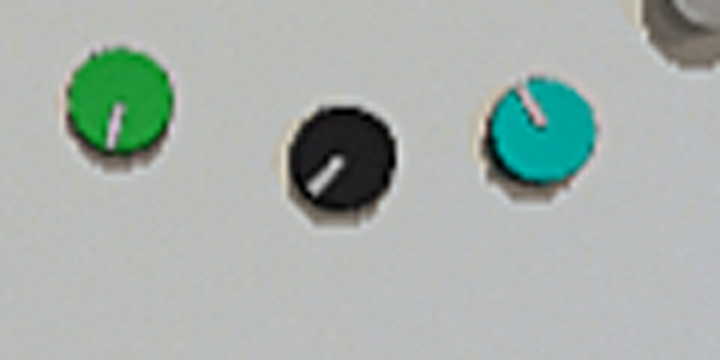

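View pics/crop_b.png

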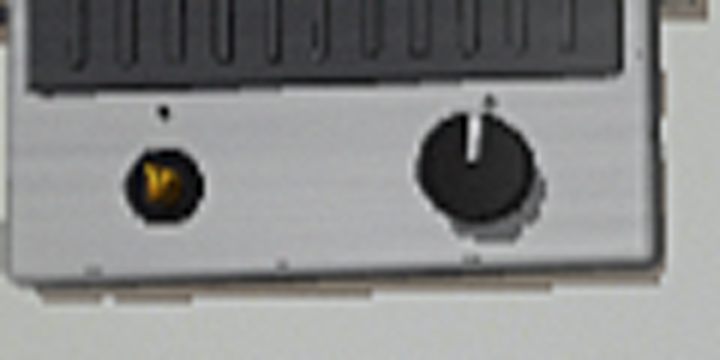

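The green knob is at (320,197) and the turquoise one at (390,201); both are look-alikes. The black one at (357,206) is the loose knob: it stands on the worktop and its pointer runs down-left. The black knob at (239,216) is the fitted one. The bare brass shaft is at (187,219), on the left control. Next I need the yaw of the shaft's flat.

Run:
```python
from h import *
c=load('scene'); P=cloud(c)
t=load('top')
a=cv2.resize(c['color'][155:195,185:270],None,fx=8,fy=8,interpolation=cv2.INTER_NEAREST)
b=cv2.resize(t['color'][205:235,170:210],None,fx=16,fy=16,interpolation=cv2.INTER_NEAREST)
k=cv2.resize(t['color'][190:222,340:380],None,fx=16,fy=16,interpolation=cv2.INTER_NEAREST)
save('s_a.png',a); save('t_b.png',b); save('t_k.png',k)
T=cloud(t)
print((T[212:228,178:200,2]*1000).round(0))
print((P[162:182,200:218,2]*1000).round(0))
```

```text
[[52. 47. 48. 47. 51. 49. 51. 48. 48. 47. 46. 47. 49. 49. 51. 44. 50. 48.
  47. 47. 47. 46.]
 [49. 44. 42. 48. 46. 52. 49. 53. 48. 49. 48. 50. 47. 47. 44. 47. 45. 50.
  50. 53. 44. 51.]
 [46. 46. 51. 48. 51. 47. 49. 48. 47. 45. 49. 52. 51. 46. 47. 51. 47. 55.
  43. 50. 48. 47.]
 [52. 54. 50. 54. 46. 49. 46. 48. 49. 54. 53. 47. 45. 44. 49. 49. 48. 46.
  47. 51. 44. 43.]
 [46. 50. 51. 50. 48. 50. 51. 50. 52. 50. 44. 51. 48. 45. 50. 47. 46. 50.
  50. 46. 41. 50.]
 [49. 49. 45. 46. 50. 49. 46. 44. 49. 45. 50. 53. 47. 46. 50. 48. 51. 47.
  46. 49. 49. 48.]
 [52. 51. 47. 49. 53. 51. 75. 73. 75. 67. 53. 48. 52. 54. 53. 48. 44. 49.
  47. 48. 48. 48.]
 [48. 51. 49. 50. 47. 52. 76. 81. 82. 74. 58. 50. 52. 50. 48. 48. 47. 50.
  54. 51. 48. 50.]
 [47. 45. 48. 55. 47. 51. 77. 82. 78. 80. 63. 53. 52. 51. 53. 53. 49. 53.
  46. 48. 50. 50.]
 [45. 48. 48. 48. 53. 50. 75. 78. 76. 79. 69. 54. 46. 56. 54. 48. 46. 49.
  50. 55. 50. 43.]
 [45. 44. 44. 50. 54. 54. 77. 77. 77. 74. 67. 52. 52. 55. 48. 52. 44. 51.
  47. 49. 44. 49.]
 [47. 49. 45. 50. 53. 51. 51. 79. 70. 65. 58. 51. 46. 51. 52. 50. 50. 47.
  4
[... 1189 characters left out ...]
51. 52. 54. 50. 50. 50.]
 [48. 51. 51. 50. 52. 52. 56. 61. 61. 63. 61. 62. 50. 50. 52. 53. 48. 49.]
 [51. 48. 49. 49. 53. 53. 55. 60. 59. 59. 58. 57. 54. 52. 54. 53. 52. 50.]
 [52. 51. 50. 52. 53. 52. 54. 55. 56. 52. 56. 53. 53. 51. 51. 54. 50. 49.]
 [50. 53. 52. 49. 55. 54. 52. 51. 52. 53. 54. 52. 54. 54. 54. 49. 51. 51.]
 [52. 50. 52. 50. 51. 51. 53. 51. 53. 53. 54. 54. 52. 51. 49. 50. 51. 50.]
 [50. 51. 54. 52. 51. 52. 51. 51. 54. 53. 52. 50. 50. 52. 51. 50. 50. 52.]
 [51. 51. 49. 51. 50. 49. 50. 52. 51. 52. 51. 52. 52. 49. 51. 53. 51. 53.]
 [52. 50. 49. 49. 51. 51. 49. 51. 54. 52. 51. 53. 47. 50. 51. 51. 52. 51.]
 [47. 51. 50. 50. 52. 49. nan 51. 50. 49. 51. 50. 51. 53. 49. 48. 48. 50.]]
```

View pics/s_a.png

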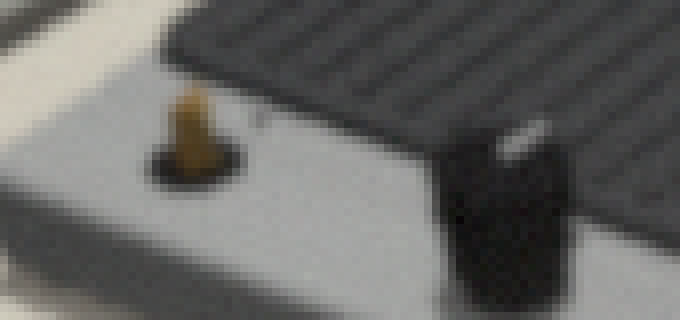

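View pics/t_b.png

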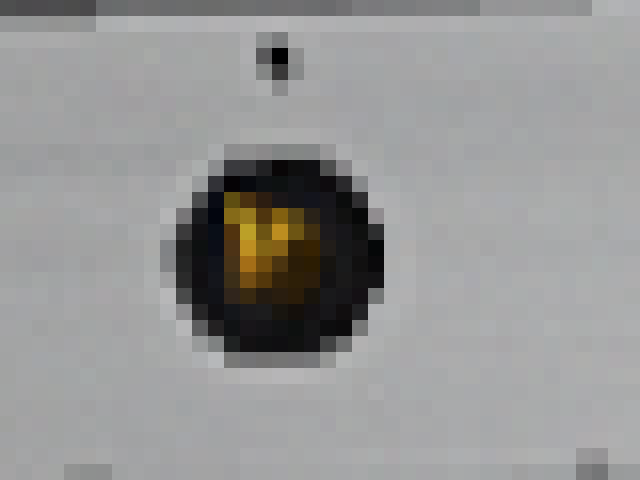

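View pics/t_k.png

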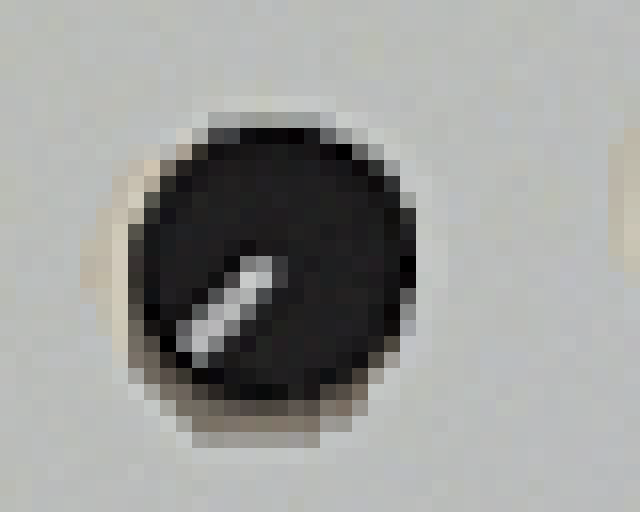

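Run:
```python
from h import *
for n in('top','scene'):
    D=[];C=[]
    for i in range(12):
        c=viewer.camera(n); d=c['depth'].astype(float); d[d==0]=np.nan; D.append(d); C.append(c['color'].astype(float))
    c['depth']=np.nanmedian(D,0); c['colorf']=np.mean(C,0)
    np.savez('/tmp/%s_avg.npz'%n,**{k:np.array(v) for k,v in c.items()})
    print(n,np.nanstd(D,0).mean(), np.std(C,0).mean(), np.nanstd(D,0)[215:225,180:195].round(4)[5])
t=dict(np.load('/tmp/top_avg.npz')); T=cloud(t)
print((T[214:228,180:194,2]*1000).round(1))
print(monitor.read_state()['time'])
```

```text
top 0.0027311705255093064 1.252334633949003 [0.0016 0.0031 0.0022 0.0023 0.0025 0.0016 0.0029 0.0029 0.0027 0.0031
 0.0019 0.0019 0.0033 0.0025 0.0022]
scene 0.002128373780565368 1.6634747559227363 [0.0024 0.0022 0.0013 0.002  0.0022 0.0018 0.0021 0.002  0.0021 0.0025
 0.0027 0.0018 0.0017 0.0022 0.0016]
[[48.5 49.1 49.9 46.1 48.  48.6 47.5 49.3 48.3 48.  48.4 45.7 49.2 48.2]
 [48.3 48.2 47.7 48.6 47.2 48.1 49.9 50.8 49.2 49.9 48.2 47.2 48.  47.4]
 [48.9 47.  47.3 48.7 51.6 50.1 48.8 48.9 51.2 49.7 51.5 47.6 48.  48.9]
 [47.4 46.8 50.6 50.5 50.3 49.9 51.  50.3 50.  50.2 49.3 51.8 48.9 48.9]
 [46.7 47.4 50.  51.4 78.5 77.7 73.9 64.6 49.8 50.2 49.5 50.5 50.7 48.2]
 [49.1 50.  51.7 50.7 78.9 77.9 77.9 75.8 63.5 49.5 50.1 48.7 50.7 47.9]
 [47.8 48.9 50.5 49.9 77.  78.1 78.8 75.5 67.  56.2 48.9 50.6 52.2 50.6]
 [48.4 49.3 50.3 51.1 76.9 76.9 78.4 75.  66.4 57.5 50.1 50.7 49.4 51.3]
 [48.  49.9 51.2 49.5 74.  77.9 74.8 70.6 64.2 54.9 51.4 50.4 50.7 51.8]
 [47.8 49.7 50.7 50.  48.5 74.4 71.2 64.2 57.8 48.  50.4 51.3 50.7 48.3]
 [46.8 49.6 50.3 51.  49.9 50.8 49.8 52.8 50.1 51.2 49.  49.2 50.2 50.7]
 [49.3 46.8 49.4 50.3 49.8 49.9 50.3 49.5 50.2 50.8 49.8 50.9 47.9 48.8]
 [46.8 48.  48.7 51.9 50.5 50.1 49.4 50.3 51.1 51.1 50.  48.1 47.1 47.6]
 [47.1 48.2 47.3 48.  49.4 50.2 51.7 50.9 49.  49.7 49.  47.5 47.7 47.1]]
2.0
```

```bash
cat > fit.py <<'E'
from h import *
from scipy.optimize import minimize
def avg(n): return dict(np.load('/tmp/%s_avg.npz'%n))
def rays(c,u0,u1,v0,v1,ss):
    K=c['camera_matrix']; o=(np.arange(ss)+.5)/ss-.5
    u=(np.arange(u0,u1)[:,None]+o).ravel(); v=(np.arange(v0,v1)[:,None]+o).ravel()
    U,V=np.meshgrid(u,v)
    d=np.stack([(U-K[0,2])/K[0,0],(V-K[1,2])/K[1,1],np.ones_like(U)],-1)@Rot.from_quat(c['rotation']).as_matrix().T
    return c['xyz'],d
def hmap(c,win,ss,x,y,yaw,taperflat=True,dz=0):
    o,d=rays(c,*win,ss)
    zs=np.arange(.080,.0495,-.0005)
    H=np.full(d.shape[:2],.050)
    done=np.zeros(H.shape,bool)
    for z in zs:
        s=(z+dz-o[2])/d[...,2]
        X=o[0]+s*d[...,0]-x; Y=o[1]+s*d[...,1]-y
        a=np.cos(yaw)*X+np.sin(yaw)*Y; R2=X*X+Y*Y
        t=max(0,(z-.076)/.004)*.002
        ins=(R2<(.008-t)**2)&(a<.001-(t if taperflat else 0))
        if z<=.052: ins|=R2<.017**2
        new=ins&~done; H[new]=z; done|=new
    return H+dz, done
E
cat > fit1.py <<'E'
from fit import *
W={'top':(174,200,208,232),'scene':(194,222,158,188)}
res={}
for n in W:
    c=avg(n);P=cloud(c);w=W[n]
    Z=P[w[2]:w[3],w[0]:w[1],2]
    C=c['colorf'][w[2]:w[3],w[0]:w[1]]
    dark=(C.sum(-1)<300)
    bg=np.median(Z[~dark]) if n=='top' else .0508
    print(n,'strip z',bg)
    def cost(p,yaw,tf):
        H,_=hmap(c,w,2,p[0],p[1],yaw,tf,dz=p[2])
        h=H.shape;H=H.reshape(h[0]//2,2,h[1]//2,2).mean((1,3))
        e=np.abs(H-Z);m=np.isfinite(e)
        m&=(Z>.045)&(Z<.09)
        if n=='scene': 
            vv,uu=np.mgrid[w[2]:w[3],w[0]:w[1]]; m&=(vv-158)>(uu-203)*0.45+2
        return np.minimum(e[m],.012).mean()*1000
    for tf in (True,):
        best=[]
        for yaw in np.arange(0,2*np.pi,np.pi/9):
            r_=minimize(cost,[.480,.190,0],args=(yaw,tf),method='Nelder-Mead',options=dict(initial_simplex=[[.480,.190,0],[.484,.190,0],[.480,.195,0],[.48,.19,.002]],maxfev=60))
            best.append((r_.fun,np.degrees(yaw),*r_.x))
        best.sort()
        for b in best[:6]: print(n,tf,np.round(b,4))
        x0=np.array([best[0][2],best[0][3],best[0][4],np.radians(best[0][1])])
        rr=[]
        for dy in np.radians(np.arange(-24,25,6)):
            r_=minimize(cost,x0[:3],args=(x0[3]+dy,tf),method='Nelder-Mead',options=dict(initial_simplex=x0[:3]+np.array([[0,0,0],[.002,0,0],[0,.002,0],[0,0,.002]]),maxfev=60))
            rr.append((np.degrees(x0[3]+dy),r_.fun,*r_.x))
        print(np.round(rr,4))
E
time python3 fit1.py
```

```text
top strip z 0.04816266171789452
top True [ 8.057e-01  1.000e+02  4.780e-01  2.008e-01 -1.900e-03]
top True [ 8.186e-01  8.000e+01  4.787e-01  2.004e-01 -1.900e-03]
top True [ 8.214e-01  1.200e+02  4.780e-01  2.005e-01 -1.900e-03]
top True [ 8.521e-01  6.000e+01  4.787e-01  2.006e-01 -1.900e-03]
top True [ 8.788e-01  1.400e+02  4.780e-01  2.004e-01 -1.900e-03]
top True [ 9.252e-01  4.000e+01  4.787e-01  2.004e-01 -1.900e-03]
[[ 7.600e+01  8.262e-01  4.786e-01  2.006e-01 -1.800e-03]
 [ 8.200e+01  8.066e-01  4.786e-01  2.006e-01 -1.800e-03]
 [ 8.800e+01  8.101e-01  4.784e-01  2.010e-01 -1.800e-03]
 [ 9.400e+01  7.837e-01  4.785e-01  2.008e-01 -1.900e-03]
 [ 1.000e+02  7.928e-01  4.781e-01  2.008e-01 -1.900e-03]
 [ 1.060e+02  7.934e-01  4.784e-01  2.006e-01 -1.800e-03]
 [ 1.120e+02  7.942e-01  4.780e-01  2.006e-01 -1.800e-03]
 [ 1.180e+02  8.152e-01  4.781e-01  2.006e-01 -1.900e-03]
 [ 1.240e+02  8.256e-01  4.780e-01  2.005e-01 -1.900e-03]]
scene strip z 0.0508
scene True [7.695e-01 8.000e+01 4.800e-01 1.997e-01 6.000e-04]
scene True [7.797e-01 1.000e+02 4.787e-01 2.000e-01 7.000e-04]
scene True [8.047e-01 6.000e+01 4.802e-01 1.996e-01 6.000e-04]
scene True [8.190e-01 2.400e+02 4.770e-01 1.954e-01 6.000e-04]
scene True [8.192e-01 2.600e+02 4.777e-01 1.955e-01 7.000e-04]
scene True [8.395e-01 2.000e+01 4.806e-01 1.994e-01 6.000e-04]
[[5.600e+01 8.088e-01 4.804e-01 1.998e-01 6.000e-04]
 [6.200e+01 7.925e-01 4.803e-01 1.996e-01 6.000e-04]
 [6.800e+01 7.814e-01 4.801e-01 1.995e-01 6.000e-04]
 [7.400e+01 7.642e-01 4.797e-01 1.996e-01 6.000e-04]
 [8.000e+01 7.605e-01 4.799e-01 1.997e-01 6.000e-04]
 [8.600e+01 7.534e-01 4.795e-01 1.999e-01 6.000e-04]
 [9.200e+01 7.470e-01 4.791e-01 2.002e-01 5.000e-04]
 [9.800e+01 7.535e-01 4.793e-01 2.004e-01 5.000e-04]
 [1.040e+02 7.754e-01 4.792e-01 2.004e-01 6.000e-04]]
real	0m12.859s
user	0m13.018s
sys	0m0.236s
```

```bash
cat > fit2.py <<'E'
from fit import *
W={'top':(174,200,208,232),'scene':(196,222,164,186)}
for n in W:
    c=avg(n);w=W[n];dz={'top':-.0018,'scene':.0006}[n]
    C=c['colorf'][w[2]:w[3],w[0]:w[1]]
    R,G,B=C[...,0],C[...,1],C[...,2]
    lum=C.mean(-1)
    brass=np.clip((R-B)/(R+10),0,1)
    if n=='scene':
        print(lum[8:24].round(0).astype(int)); 
    print((brass[4:24,4:20]*100).round(0).astype(int))
    P=cloud(c);Z=P[w[2]:w[3],w[0]:w[1],2]
    H=Z-dz
    bgl=np.median(lum[lum>100]);
    ns=np.clip((bgl-lum)/(bgl-30),0,1); ns=np.maximum(ns,np.clip(brass*2.5,0,1))
    vv,uu=np.mgrid[w[2]:w[3],w[0]:w[1]]
    m=np.ones(ns.shape,bool)
    def cost(p,yaw,full=False):
        Hm,d=hmap(c,w,3,p[0],p[1],yaw,True,dz=dz)
        s=Hm.shape;f=lambda A:A.reshape(s[0]//3,3,s[1]//3,3).mean((1,3))
        e=np.abs(f(d*1.)-ns)[m].mean()
        br=f((Hm-dz>.0525)*1.)
        bm=np.clip(brass*3,0,1)
        e2=np.abs(br-bm)[m].mean()
        hz=np.minimum(np.abs(f(Hm)-Z),.012)[m]; hz=np.nanmean(hz)*1000
        if full: return e,e2,hz
        return e*40+e2*40+hz
    rr=[]
    for yaw in np.radians(np.arange(0,360,15)):
        x0=np.array([.48,.197])
        r_=minimize(cost,x0,args=(yaw,),method='Nelder-Mead',options=dict(initial_simplex=x0+np.array([[0,0],[.003,0],[0,.003]]),maxfev=50))
        rr.append((np.degrees(yaw),r_.fun,*r_.x,*cost(r_.x,yaw,True)))
    print(n);print(np.round(rr,4))
E
time python3 fit2.py
```

```text
[[ 0  0  0  0  0  0  0  0  0  0  0  0  0  0  0  0]
 [ 0  0  0  0  0  0  0  0  0  0  0  0  0  0  0  0]
 [ 0  0  0  0  0  0  0  0  0  0  0  0  0  0  0  0]
 [ 0  0  0  0  0  0  0  0  0  0  0  0  0  0  0  0]
 [ 0  0  0  0  0  0  2  0  0  0  0  0  0  0  0  0]
 [ 0  0  0  0  0  0 72 68 49 13  0  0  0  0  0  0]
 [ 0  0  0  0  0  0 75 76 76 79 65 30  0  0  0  0]
 [ 0  0  0  0  0  0 72 75 75 81 76 66  4  0  0  0]
 [ 0  0  0  0  0  0 63 80 77 79 70 78 18  0  0  0]
 [ 0  0  0  0  0  0 58 81 78 74 65 70 23  0  0  0]
 [ 0  0  0  0  0  0 48 78 76 71 68 67  1  0  0  0]
 [ 0  0  0  0  0  0 35 59 42 56 64 38  0  0  0  0]
 [ 0  0  0  0  0  0  0  0  0 18 30  0  0  0  0  0]
 [ 0  0  0  0  0  0  0  0  0  0  0  0  0  0  0  0]
 [ 0  0  0  0  0  0  0  0  1  0  0  0  0  0  0  0]
 [ 0  0  0  0  0  0  0  0  0  0  0  0  0  0  0  0]
 [ 0  0  0  0  0  0  0  0  0  0  0  0  0  0  0  0]
 [ 0  0  0  0  0  0  0  0  0  0  0  0  0  0  0  0]
 [ 0  0  0  0  0  0  0  0  0  0  0  0  0  0  0  0]
 [ 0  0  0  0  0  0  0  0  0  0  0  0  0  0  0  0]]
top
[[0.0000e+00 3.5993e+00 4.7950e-01 1.9980e-01 2.4200e-02 3.9800e-02
  1.041
[... 5825 characters left out ...]
00e-01 5.34000e-02
  1.33990e+00]
 [2.55000e+02 9.48540e+00 4.77700e-01 1.96700e-01 1.48000e-01 5.45000e-02
  1.38630e+00]
 [2.70000e+02 9.33700e+00 4.78400e-01 1.96200e-01 1.47700e-01 5.20000e-02
  1.34820e+00]
 [2.85000e+02 9.31500e+00 4.79100e-01 1.97000e-01 1.43700e-01 5.37000e-02
  1.41860e+00]
 [3.00000e+02 9.60530e+00 4.79800e-01 1.96500e-01 1.47300e-01 5.60000e-02
  1.47410e+00]
 [3.15000e+02 1.02591e+01 4.80100e-01 1.96700e-01 1.51400e-01 6.62000e-02
  1.55290e+00]
 [3.30000e+02 1.02390e+01 4.80400e-01 1.96500e-01 1.54700e-01 6.34000e-02
  1.51670e+00]
 [3.45000e+02 9.71000e+00 4.80200e-01 1.97600e-01 1.48600e-01 5.74000e-02
  1.46730e+00]]
real	0m14.430s
user	0m14.530s
sys	0m0.320s
```

```bash
cat > fit3.py <<'E'
from fit import *
t=avg('top');C=t['colorf'][214:228,180:194]
print((C[...,0]-C[...,2]).round(0).astype(int))
print(Rot.from_quat(t['rotation']).as_matrix().round(3))
from scipy.ndimage import gaussian_filter
W={'top':(176,200,210,232),'scene':(198,220,160,184)}
for n in W:
    c=avg(n);w=W[n];dz={'top':-.0018,'scene':.0006}[n]
    C=c['colorf'][w[2]:w[3],w[0]:w[1]]
    R,B=C[...,0],C[...,2]
    brass=np.clip((R-B)/(R+10),0,1)
    P=cloud(c);Z=P[w[2]:w[3],w[0]:w[1],2]
    Zt=(Z-dz>.056)
    vv,uu=np.mgrid[w[2]:w[3],w[0]:w[1]]
    near=np.hypot(uu-(187 if n=='top' else 209),vv-(220 if n=='top' else 172))<9
    bm=np.clip(brass/.5,0,1) if n=='top' else np.clip(brass/.5,0,1)
    def cost(p,yaw,mode):
        Hm,d=hmap(c,w,5,p[0],p[1],yaw,True,dz=dz)
        s=Hm.shape;f=lambda A:A.reshape(s[0]//5,5,s[1]//5,5).mean((1,3))
        br=f((Hm-dz>.0525)*1.)
        if n=='scene': br=gaussian_filter(br,.7)
        e2=np.abs((br if n=='scene' else np.clip(br*1.5,0,1))-bm)[near].mean()
        hz=np.minimum(np.abs(Hm[2::5,2::5]-Z),.010)[near]; hz=np.nanmean(hz)*1000
        return [e2*40,hz,e2*40+hz][mode]
    for mode in (0,1,2):
      rr=[]
      for yaw in np.radians(np.arange(60,133,8)):
        x0=np.array([.479,.2])
        r_=minimize(cost,x0,args=(yaw,mode),method='Nelder-Mead',options=dict(initial_simplex=x0+np.array([[0,0],[.002,0],[0,.002]]),maxfev=40))
        rr.append((np.degrees(yaw),r_.fun,*r_.x))
      print(n,mode);print(np.round(np.array(rr).T,4))
E
time python3 fit3.py
```

```text
[[ -1  -2  -2  -4  -1  -1  -1  -1   0  -3  -1  -2  -2  -1]
 [ -1  -1  -3  -3  -3  -3  -2   0  -1  -2   0  -1  -2  -1]
 [ -2   0  -4  -6   0  -6  -8  -5  -4  -2  -1  -2  -3  -3]
 [ -2  -1  -2  -9  76  55  27   5  -6  -6  -2  -1  -1  -2]
 [ -2  -1  -3 -12 107 122  68 111  62  15  -2  -1   0  -1]
 [ -2  -1  -4 -13  66 146  90 158  91  49   1  -2  -1  -1]
 [ -2  -1  -3 -12  55 157 110 112  42  50   7  -1  -1  -1]
 [ -3  -1  -2  -9  47 142  99  62  34  38   8  -2  -1  -2]
 [ -2   0  -1  -7  34  98  71  44  38  34   0  -2  -1  -1]
 [ -1  -1   0  -5  20  39  20  26  33  13  -2  -2   0  -2]
 [ -2  -2   0  -2  -5  -1  -1   6   9  -2  -3  -1  -1  -3]
 [ -2  -2  -1  -1  -1  -1  -3  -2  -2  -1  -1  -1  -1  -2]
 [ -1  -2  -4  -3  -2   0   0   0  -1  -1  -1   0  -1  -1]
 [ -1  -2  -3  -3  -2  -1   0   0  -1  -1  -1   0   0   0]]
[[ 0.016 -0.991  0.133]
 [-1.    -0.015  0.008]
 [-0.006 -0.133 -0.991]]
top 0
[[ 60.      68.      76.      84.      92.     100.     108.     116.
  124.     132.    ]
 [  1.3326   1.1044   0.8506   0.6193   0.524    0.6026   0.8524   1.1305
    1.4123   1.7529]
 [  0.47
[... 1443 characters left out ...]
  0.6503   0.6713   0.5519   0.5128   0.5159   0.6284   0.7266
    0.8291   0.9895]
 [  0.4798   0.4796   0.4792   0.4794   0.4796   0.4795   0.4794   0.4795
    0.4793   0.479 ]
 [  0.1998   0.1998   0.1994   0.1999   0.2001   0.2003   0.2007   0.2006
    0.2003   0.2007]]
scene 2
[[ 60.      68.      76.      84.      92.     100.     108.     116.
  124.     132.    ]
 [  3.7156   3.6071   3.3655   3.1783   3.0526   2.9755   2.8847   3.035
    3.4089   3.9862]
 [  0.4771   0.478    0.478    0.4779   0.4776   0.4784   0.4771   0.477
    0.4769   0.4764]
 [  0.1971   0.198    0.1981   0.198    0.1984   0.1994   0.1991   0.1996
    0.1998   0.1993]]
real	0m21.648s
user	0m21.962s
sys	0m0.296s
```

```bash
cat > fitk.py <<'E'
from fit import *
from scipy.ndimage import gaussian_filter
def knob(c,win,ss,x,y,yaw,z0,dz):
    o,d=rays(c,*win,ss); 
    L=np.zeros(d.shape[:2]); done=np.zeros(L.shape,bool) # 1 dark,2 ridge
    for z in list(np.arange(.041,.0379,-.0005))+list(np.arange(.0375,0,-.001)):
        s=(z+z0+dz-o[2])/d[...,2]; X=o[0]+s*d[...,0]-x; Y=o[1]+s*d[...,1]-y
        a=np.cos(yaw)*X+np.sin(yaw)*Y; b=-np.sin(yaw)*X+np.cos(yaw)*Y
        if z>.038: ins=(a>.002)&(a<.022)&(abs(b)<.0025); v=2
        else: ins=X*X+Y*Y<(.023 if z>.018 else .020)**2; v=1
        new=ins&~done; L[new]=v; done|=new
    return L
def run(n,w,z0,dz,x0,yaws,sig):
    c=avg(n); C=c['colorf'][w[2]:w[3],w[0]:w[1]].mean(-1)
    bgl=np.median(C[C>120]); 
    def cost(p,show=False):
        L=knob(c,w,4,p[0],p[1],p[2],z0,dz); s=L.shape
        f=lambda A:gaussian_filter(A.reshape(s[0]//4,4,s[1]//4,4).mean((1,3)),sig)
        I=f(np.where(L==0,bgl,np.where(L==1,p[3],p[4])))
        return np.minimum(np.abs(I-C),60).mean()
    best=None
    for yaw in yaws:
        s=np.array([*x0,np.radians(yaw),30,190.])
        r_=minimize(cost,s,method='Nelder-Mead',options=dict(initial_simplex=np.vstack([s]+[s+v for v in np.diag([.003,.003,.2,10,-30])]),maxfev=200))
        print(n,yaw,round(r_.fun,3),r_.x[:2].round(4),np.degrees(r_.x[2]).round(1),r_.x[3:].round(0))
if __name__=='__main__':
    run('top',(343,372,195,216),0,-.001,(.525,-.238),(125,140,155),.4)
    run('scene',(340,372,218,246),0,0,(.525,-.238),(125,140,155),.8)
    print('fitted')
    run('top',(227,254,203,229),.062,-.002,(.48,.06),(-10,10),.4)
    run('scene',(232,266,164,196),.062,0.0,(.48,.06),(-10,10),.8)
    t=cloud(avg('top'));print('top table z',np.nanmedian(t[180:190,330:380,2]))
    t=cloud(avg('scene'));print('scene table z',np.nanmedian(t[250:260,340:370,2]))
E
python3 fitk.py
```

```text
top 125 7.015 [ 0.526 -0.237] 135.8 [ 29. 181.]
top 140 7.051 [ 0.526 -0.237] 134.8 [ 29. 183.]
top 155 7.127 [ 0.526 -0.237] 134.8 [ 31. 173.]
scene 125 4.116 [ 0.5245 -0.238 ] 124.8 [ 61. 150.]
scene 140 4.352 [ 0.5243 -0.238 ] 123.9 [ 60. 171.]
scene 155 4.123 [ 0.5245 -0.238 ] 124.8 [ 61. 147.]
fitted
top -10 13.057 [0.4857 0.0602] -1.7 [ 34. 213.]
top 10 12.802 [0.4856 0.0603] -1.4 [ 34. 183.]
scene -10 29.246 [0.4837 0.0572] 13.8 [ 24. 143.]
scene 10 29.142 [0.4854 0.059 ] 3.9 [ 25. 137.]
top table z -0.0015788493368821266
scene table z 0.00047379067180192136
```

Run:
```python
from fit import *
for n,w,ctr in (('top',(350,366,198,214),(.526,-.237)),('scene',(344,366,220,240),(.5245,-.238))):
    c=avg(n);C=c['colorf'][w[2]:w[3],w[0]:w[1]].mean(-1)
    print(n);print(C.round(0).astype(int))
    o,d=rays(c,*w,1)
    z=.0405-(.001 if n=='top' else 0); s=(z-o[2])/d[...,2]
    X=o[0]+s*d[...,0];Y=o[1]+s*d[...,1]
    z2=.038; s=(z2-o[2])/d[...,2]
    m=np.hypot(X-ctr[0],Y-ctr[1])<(.021 if n=='top' else .018)
    base=np.median(C[m]); wt=np.where(m,np.clip(C-base-12,0,None),0)
    mx=(wt*X).sum()/wt.sum(); my=(wt*Y).sum()/wt.sum()
    cov=np.cov(np.stack([X.ravel(),Y.ravel()]),aweights=wt.ravel()); e,v=np.linalg.eigh(cov); v=v[:,1]
    print('base',base,'centroid rel',mx-ctr[0],my-ctr[1],np.degrees(np.arctan2(my-ctr[1],mx-ctr[0])),'pca',np.degrees(np.arctan2(v[1],v[0]))%180,np.sqrt(e))
```

```text
top
[[195 199 165  69  65  15   6   6   2  24 101 150 178 196 192 188]
 [179 157  50  16  20  24  25  27  25  21  16   0  96 160 196 191]
 [110  37  22  26  28  31  30  31  29  29  27  22  11  48 155 194]
 [ 39  17  27  30  32  32  31  30  32  30  30  28  24  11  51 196]
 [ 24  26  30  31  31  31  31  30  31  31  30  30  29  22  25 157]
 [ 22  31  32  32  32  31  31  31  31  32  31  30  30  27  16  49]
 [ 28  31  33  33  33  30  30  30  31  31  32  30  31  29  20  32]
 [ 29  32  32  31  28  17  26  27  29  32  32  32  31  29  23  24]
 [ 31  33  31  27  11 124 142  54  29  31  32  31  32  31  24   0]
 [ 33  31  28  17  71 202 180  62  30  31  32  31  32  30  23   9]
 [ 30  28  17  79 163 175  72  25  29  33  32  32  31  29  18  87]
 [ 25  19  86 165 183 104  31  26  31  32  31  33  32  27   8 138]
 [ 11  94 174 184 120  34  25  31  33  33  32  32  30  22  13 163]
 [  0 114 185 124  36  25  31  33  33  33  33  30  27  32  69 197]
 [ 37   7 105  38  26  31  33  34  34  33  33  25  16  75 152 193]
 [ 79  55   3   9  21  27  31  31  29  22  16  25  61 153 196 192]]
base 30.861111111111114
[... 1433 characters left out ...]
77 134  84  61  58  57  58  59  60  60  61  60  61  59  59  59  58  59
   70 112 163 191]
 [179 149 100  65  57  58  58  59  60  59  59  60  59  59  59  58  59  61
   77 125 175 193]
 [179 153 105  69  59  59  58  57  59  58  59  59  59  58  58  59  59  62
   87 138 183 195]
 [167 137  99  68  59  59  59  58  58  58  58  59  58  59  58  59  59  64
   93 144 185 196]
 [149 120  98  72  60  58  58  59  58  59  59  58  57  59  59  59  59  66
   99 151 186 196]
 [139 114 101  81  64  59  59  59  58  59  59  60  58  60  59  59  59  66
   97 148 185 195]]
base 63.88888888888889 centroid rel -0.005635685073395846 0.008017699319328053 125.10359512387535 pca 147.99531135697038 [0.00312404 0.00587315]
```

```bash
cat >> h.py <<'E'
def rel(pos,psi,base=None):
    s=monitor.read_state()
    p0=np.array(s['ee_pos']);R0=Rot.from_quat(s['eef_rot'])
    if base is not None: p0,R0=base
    a=np.radians(psi);c,n=np.cos(a),np.sin(a)
    Rt=Rot.from_matrix([[c,n,0],[n,-c,0],[0,0,-1]])
    sh=R0.inv().apply(np.array(pos)-p0); rv=(R0.inv()*Rt).as_rotvec()/(2*np.pi)
    print('shift',sh.round(5),'rot',rv.round(5),'t',s['time'],'psi now',np.degrees(np.arctan2(*R0.as_matrix()[[1,0],0])).round(2),'tcp',p0.round(4),'F',s['ft_force'].round(1),'w',round(s['width'],4))
E
python3 -c "
from h import *
rel((.48,.10,.30),140)
rel((.5255,-.2375,.20),112)
"
```

```text
shift [-0.4225  -0.37622 -0.00777] rot [ 2.00e-05 -1.00e-05  5.91e-02] t 2.0 psi now 161.28 tcp [0.2006 0.5919 0.2923] F [ 0.3 -0.2  0.3] w 0.087
shift [-0.57394 -0.68127  0.09219] rot [ 1.0000e-05 -1.0000e-05  1.3688e-01] t 2.0 psi now 161.28 tcp [0.2006 0.5919 0.2923] F [ 0.3 -0.2  0.3] w 0.087
```

Call:
{"fn": "drive_tool", "kwargs": {
  "plan": [
    {"x":-0.4225,"y":-0.376,"z":-0.008,"rz":0.06,"fingers":1},
    {"x":-0.4225,"y":-0.376,"z":-0.008,"rz":0.06},
    {"x":-0.4225,"y":-0.376,"z":-0.008,"rz":0.06},
    {"x":-0.4225,"y":-0.376,"z":-0.008,"rz":0.06},
    {"x":-0.4225,"y":-0.376,"z":-0.008,"rz":0.06},
    {"x":-0.4225,"y":-0.376,"z":-0.008,"rz":0.06},
    {"x":-0.4225,"y":-0.376,"z":-0.008,"rz":0.06},
    {"x":-0.4225,"y":-0.376,"z":-0.008,"rz":0.06},
    {"x":-0.574,"y":-0.681,"z":0.092,"rz":0.137},
    {"x":-0.574,"y":-0.681,"z":0.092,"rz":0.137},
    {"x":-0.574,"y":-0.681,"z":0.092,"rz":0.137},
    {"x":-0.574,"y":-0.681,"z":0.092,"rz":0.137}
  ]
}}

```text
validation failed for argument at $.pl...
```

```bash
python3 -c "
from h import *
rel((.5255,-.2375,.13),112)
print(monitor.read_state()['joint_positions'].round(2))
"
```

```text
shift [-0.57395 -0.68128  0.16219] rot [ 1.0000e-05 -1.0000e-05  1.3688e-01] t 2.0 psi now 161.28 tcp [0.2006 0.5919 0.2923] F [ 0.3 -0.2  0.3] w 0.087
[-1.27  0.33 -0.06  1.46  0.02  1.35 -0.09]
```

Call:
{"fn": "drive_tool", "kwargs": {
  "plan": [
    {"rx":0,"ry":0,"rz":0.06,"x":-0.4225,"y":-0.376,"z":-0.008,"fingers":1},
    {"rx":0,"ry":0,"rz":0.06,"x":-0.4225,"y":-0.376,"z":-0.008,"fingers":1},
    {"rx":0,"ry":0,"rz":0.06,"x":-0.4225,"y":-0.376,"z":-0.008,"fingers":1},
    {"rx":0,"ry":0,"rz":0.06,"x":-0.4225,"y":-0.376,"z":-0.008,"fingers":1},
    {"rx":0,"ry":0,"rz":0.06,"x":-0.4225,"y":-0.376,"z":-0.008,"fingers":1},
    {"rx":0,"ry":0,"rz":0.06,"x":-0.4225,"y":-0.376,"z":-0.008,"fingers":1},
    {"rx":0,"ry":0,"rz":0.06,"x":-0.4225,"y":-0.376,"z":-0.008,"fingers":1},
    {"rx":0,"ry":0,"rz":0.06,"x":-0.4225,"y":-0.376,"z":-0.008,"fingers":1},
    {"rx":0,"ry":0,"rz":0.137,"x":-0.574,"y":-0.681,"z":0.092,"fingers":1},
    {"rx":0,"ry":0,"rz":0.137,"x":-0.574,"y":-0.681,"z":0.092,"fingers":1},
    {"rx":0,"ry":0,"rz":0.137,"x":-0.574,"y":-0.681,"z":0.092,"fingers":1},
    {"rx":0,"ry":0,"rz":0.137,"x":-0.574,"y":-0.681,"z":0.092,"fingers":1}
  ]
}}

```text
time: 3.5
ee_pos: [0.4949, -0.0827, 0.2395]
eef_rot: [0.56, 0.828, 0.001, 0.0]
ft_force: [1.2, 0.3, -0.9]
width: 0.087
```

```bash
python3 -c "
from h import *
rel((.5255,-.2375,.13),112)
print(monitor.read_state()['joint_positions'].round(2))
"
```

```text
shift [-0.15505 -0.02946  0.10946] rot [ 0.00024 -0.      -0.00033] t 3.5 psi now 111.88 tcp [ 0.4949 -0.0827  0.2395] F [ 1.2  0.3 -0.9] w 0.087
[-0.52  0.09  0.63  1.88 -0.06  1.18  0.52]
```

Call:
{"fn": "drive_tool", "kwargs": {
  "plan": [
    {"rx":0,"ry":0,"rz":0,"x":-0.155,"y":-0.0295,"z":0.08,"fingers":1},
    {"rx":0,"ry":0,"rz":0,"x":-0.155,"y":-0.0295,"z":0.08,"fingers":1},
    {"rx":0,"ry":0,"rz":0,"x":-0.155,"y":-0.0295,"z":0.08,"fingers":1},
    {"rx":0,"ry":0,"rz":0,"x":-0.155,"y":-0.0295,"z":0.08,"fingers":1},
    {"rx":0,"ry":0,"rz":0,"x":-0.155,"y":-0.0295,"z":0.08,"fingers":1}
  ]
}}

```text
time: 4.12
ee_pos: [0.5255, -0.2351, 0.1596]
eef_rot: [0.559, 0.829, 0.0, -0.0]
ft_force: [0.4, 0.3, 1.0]
width: 0.0872
```

```bash
python3 -c "
from h import *
rel((.5255,-.2375,.078),112)
c=snap('scene'); save('s2.png',cv2.resize(c['color'][150:290,270:470],None,fx=4,fy=4,interpolation=cv2.INTER_CUBIC))
"
```

```text
shift [-0.00223 -0.00087  0.08156] rot [ 1.e-05 -6.e-05 -1.e-04] t 4.125 psi now 111.96 tcp [ 0.5255 -0.2351  0.1596] F [0.4 0.3 1. ] w 0.0872
```

View pics/s2.png

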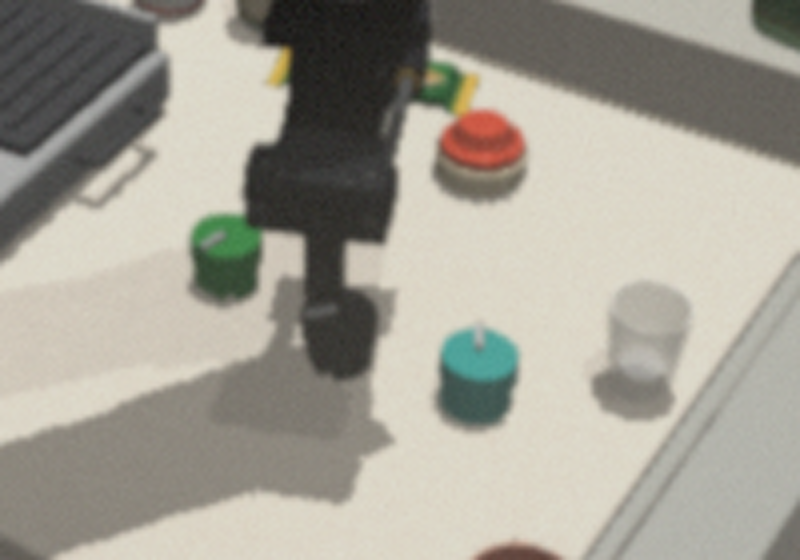

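The gripper is above the black knob at crop (340,335), with the jaws straddling it. The green and turquoise knobs are clear on either side. Before descending I'll check that the arm has settled.

```bash
python3 -c "
from h import *
rel((.5255,-.2375,.078),112); print(monitor.read_state()['joint_vel'].round(3))
"
```

```text
shift [-0.00268 -0.00148  0.08194] rot [ 1.5e-04 -5.0e-05  9.0e-05] t 4.175 psi now 112.03 tcp [ 0.5258 -0.2345  0.1599] F [ 0.8  0.9 -0.3] w 0.0867
[-0.015 -0.015 -0.001  0.002 -0.001  0.     0.002]
```

Call:
{"fn": "drive_tool", "kwargs": {
  "plan": [
    {"rx":0,"ry":0,"rz":0,"x":0,"y":0,"z":0.02,"fingers":1},
    {"rx":0,"ry":0,"rz":0,"x":0,"y":0,"z":0.035,"fingers":1},
    {"rx":0,"ry":0,"rz":0,"x":0,"y":0,"z":0.035,"fingers":1}
  ]
}}

```text
time: 4.55
ee_pos: [0.5246, -0.2348, 0.123]
eef_rot: [0.559, 0.829, -0.0, -0.001]
ft_force: [0.0, 0.3, 0.3]
width: 0.087
```

```bash
python3 -c "
from h import *
rel((.5255,-.2375,.078),112); print(monitor.read_state()['joint_vel'].round(3))
"
```

```text
shift [-2.960e-03 -8.000e-05  4.498e-02] rot [-3.1e-04 -2.7e-04 -1.0e-05] t 4.55 psi now 112.0 tcp [ 0.5246 -0.2348  0.123 ] F [0.  0.3 0.3] w 0.087
[ 0.    -0.02   0.015 -0.027  0.012  0.018 -0.008]
```

Call:
{"fn": "drive_tool", "kwargs": {
  "plan": [
    {"rx":0,"ry":0,"rz":0,"x":-0.0028,"y":-0.0003,"z":0.02,"fingers":1},
    {"rx":0,"ry":0,"rz":0,"x":-0.0028,"y":-0.0003,"z":0.04,"fingers":1},
    {"rx":0,"ry":0,"rz":0,"x":-0.0028,"y":-0.0003,"z":0.045,"fingers":1},
    {"rx":0,"ry":0,"rz":0,"x":-0.0028,"y":-0.0003,"z":0.045,"fingers":1}
  ]
}}

```text
time: 5.05
ee_pos: [0.5258, -0.2384, 0.079]
eef_rot: [0.56, 0.829, -0.0, -0.0]
ft_force: [0.3, -0.1, -0.5]
width: 0.087
```

```bash
python3 -c "
from h import *
rel((.5255,-.2375,.078),112); rel((.5255,-.2375,.078),112)
"
```

```text
shift [9.4e-04 4.0e-05 1.0e-03] rot [-1.4e-04 -8.0e-05 -1.5e-04] t 5.05 psi now 111.94 tcp [ 0.5258 -0.2384  0.079 ] F [ 0.3 -0.1 -0.5] w 0.087
shift [9.4e-04 4.0e-05 1.0e-03] rot [-1.4e-04 -8.0e-05 -1.5e-04] t 5.05 psi now 111.94 tcp [ 0.5258 -0.2384  0.079 ] F [ 0.3 -0.1 -0.5] w 0.087
```

Call:
{"fn": "drive_tool", "kwargs": {
  "plan": [
    {"rx":0,"ry":0,"rz":0,"x":0.0005,"y":0,"z":0.001,"fingers":0.4},
    {"rx":0,"ry":0,"rz":0,"x":0.0005,"y":0,"z":0.001,"fingers":0.4},
    {"rx":0,"ry":0,"rz":0,"x":0.0005,"y":0,"z":0.001,"fingers":0.4},
    {"rx":0,"ry":0,"rz":0,"x":0.0005,"y":0,"z":0.001,"fingers":0},
    {"rx":0,"ry":0,"rz":0,"x":0.0005,"y":0,"z":0.001,"fingers":0},
    {"rx":0,"ry":0,"rz":0,"x":0.0005,"y":0,"z":0.001,"fingers":0}
  ],
  "squeeze": 45
}}

```text
time: 5.8
ee_pos: [0.5259, -0.2379, 0.0785]
eef_rot: [0.559, 0.829, 0.0, 0.0]
ft_force: [-0.3, -0.4, 1.6]
width: 0.0449
```

```bash
python3 -c "
from h import *
rel((.5255,-.2375,.078),112)
rel((.5255,-.2375,.22),112)
rel((.479,.2003,.22),71)
c=snap('scene'); save('s3.png',cv2.resize(c['color'][150:290,270:470],None,fx=4,fy=4,interpolation=cv2.INTER_CUBIC))
"
```

```text
shift [ 0.00049 -0.00027  0.00055] rot [ 2.0e-05 -1.0e-05 -1.1e-04] t 5.8 psi now 111.96 tcp [ 0.5259 -0.2379  0.0785] F [-0.3 -0.4  1.6] w 0.0449
shift [ 0.0005  -0.00025 -0.14145] rot [ 2.0e-05 -1.0e-05 -1.1e-04] t 5.8 psi now 111.96 tcp [ 0.5259 -0.2379  0.0785] F [-0.3 -0.4  1.6] w 0.0449
shift [ 0.42392  0.12034 -0.14141] rot [ 2.0000e-05 -2.0000e-05  1.1378e-01] t 5.8 psi now 111.96 tcp [ 0.5259 -0.2379  0.0785] F [-0.3 -0.4  1.6] w 0.0449
```

View pics/s3.png

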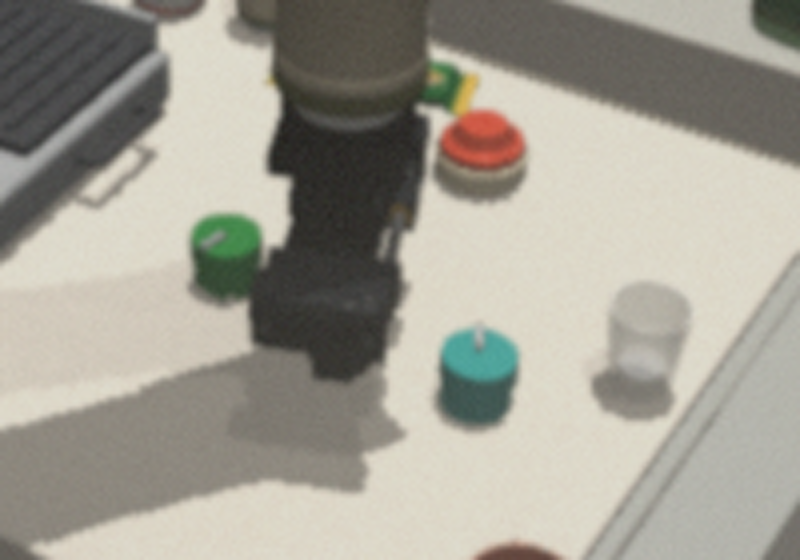

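The knob is gripped at a width of 45 mm and nothing else was touched. Now lift, then carry and turn.

Call:
{"fn": "drive_tool", "kwargs": {
  "plan": [
    {"rx":0,"ry":0,"rz":0,"x":0,"y":0,"z":-0.05,"fingers":0},
    {"rx":0,"ry":0,"rz":0,"x":0,"y":0,"z":-0.1,"fingers":0},
    {"rx":0,"ry":0,"rz":0.02,"x":0.05,"y":0.014,"z":-0.1415,"fingers":0},
    {"rx":0,"ry":0,"rz":0.114,"x":0.424,"y":0.1205,"z":-0.1415,"fingers":0},
    {"rx":0,"ry":0,"rz":0.114,"x":0.424,"y":0.1205,"z":-0.1415,"fingers":0},
    {"rx":0,"ry":0,"rz":0.114,"x":0.424,"y":0.1205,"z":-0.1415,"fingers":0},
    {"rx":0,"ry":0,"rz":0.114,"x":0.424,"y":0.1205,"z":-0.1415,"fingers":0},
    {"rx":0,"ry":0,"rz":0.114,"x":0.424,"y":0.1205,"z":-0.1415,"fingers":0},
    {"rx":0,"ry":0,"rz":0.114,"x":0.424,"y":0.1205,"z":-0.1415,"fingers":0},
    {"rx":0,"ry":0,"rz":0.114,"x":0.424,"y":0.1205,"z":-0.1415,"fingers":0},
    {"rx":0,"ry":0,"rz":0.114,"x":0.424,"y":0.1205,"z":-0.1415,"fingers":0},
    {"rx":0,"ry":0,"rz":0.114,"x":0.424,"y":0.1205,"z":-0.1415,"fingers":0}
  ]
}}

```text
time: 7.35
ee_pos: [0.4792, 0.1997, 0.2198]
eef_rot: [0.815, 0.58, -0.0, 0.0]
ft_force: [1.2, -1.1, -1.2]
width: 0.0447
```

```bash
python3 -c "
from h import *
rel((.479,.2003,.175),71)
print(monitor.read_state()['joint_positions'].round(2))
for n in ('scene','top'):
  c=snap(n); w=(120,230,150,320) if n=='scene' else (150,260,120,290)
  save(n+'4.png',cv2.resize(c['color'][w[0]:w[1],w[2]:w[3]],None,fx=4,fy=4,interpolation=cv2.INTER_CUBIC))
"
```

```text
shift [ 0.00059 -0.00037  0.04484] rot [ 0.       0.00011 -0.0003 ] t 7.35 psi now 70.89 tcp [0.4792 0.1997 0.2198] F [ 1.2 -1.1 -1.2] w 0.0447
[-1.02  0.16  0.59  1.86 -0.1   1.15 -0.73]
```

View pics/scene4.png

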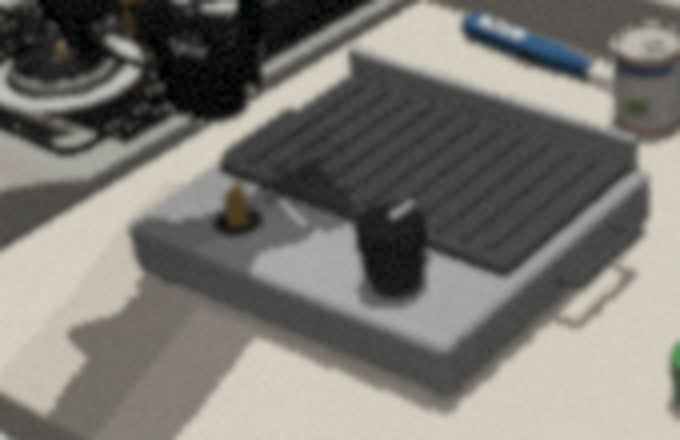

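View pics/top4.png

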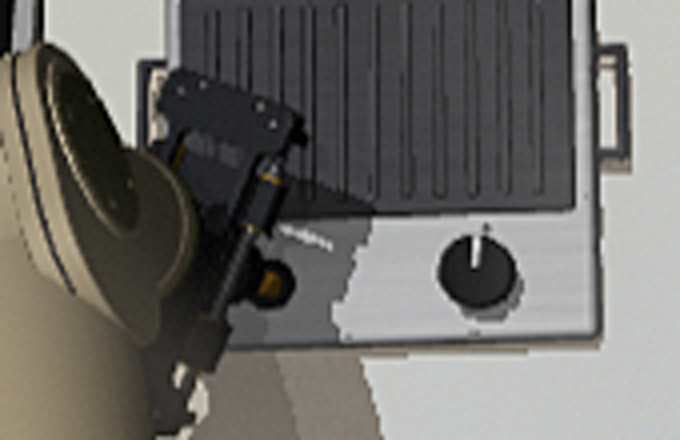

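Scene crop: the knob hangs at about (215,90) over the bare shaft at (237,205). The top crop shows the same from above, with the shaft at (268,285). Next, a guarded descent.

Call:
{"fn": "drive_tool", "kwargs": {
  "plan": [
    {"rx":0,"ry":0,"rz":0,"x":0.0005,"y":-0.0003,"z":0.03,"fingers":0},
    {"rx":0,"ry":0,"rz":0,"x":0.0005,"y":-0.0003,"z":0.055,"fingers":0},
    {"rx":0,"ry":0,"rz":0,"x":0.0005,"y":-0.0003,"z":0.057,"fingers":0},
    {"rx":0,"ry":0,"rz":0,"x":0.0005,"y":-0.0003,"z":0.057,"fingers":0}
  ]
}}

```text
time: 7.95
ee_pos: [0.4795, 0.2004, 0.1638]
eef_rot: [0.815, 0.58, 0.0, 0.0]
ft_force: [0.7, 0.1, -1.4]
width: 0.0448
```

```bash
python3 -c "
from h import *
rel((.479,.2003,.156),71)
for n in ('scene','top'):
  c=snap(n); w=(140,200,180,260) if n=='scene' else (150,260,120,290)
  save(n+'5.png',cv2.resize(c['color'][w[0]:w[1],w[2]:w[3]],None,fx=8 if n=='scene' else 4,fy=8 if n=='scene' else 4,interpolation=cv2.INTER_CUBIC))
rel((.479,.2003,.156),71)
"
```

```text
shift [-0.0003  -0.00046  0.00782] rot [ 8.0e-05 -8.0e-05 -4.3e-04] t 7.95 psi now 70.85 tcp [0.4795 0.2004 0.1638] F [ 0.7  0.1 -1.4] w 0.0448
shift [-0.00081 -0.00042  0.00815] rot [ 0.00015 -0.00023 -0.00032] t 8.05 psi now 70.88 tcp [0.4797 0.2009 0.1642] F [ 0.3 -0.8 -1.2] w 0.0447
```

View pics/scene5.png

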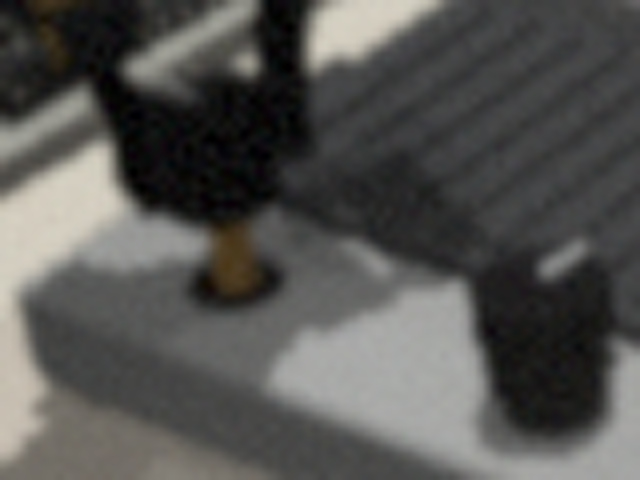

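Run:
```python
from h import *
c=load('scene'); s=8
img=cv2.resize(c['color'][140:200,180:260],None,fx=s,fy=s,interpolation=cv2.INTER_CUBIC)
img=np.clip(img.astype(float)*2.2,0,255).astype(np.uint8)
R=Rot.from_quat(c['rotation']).as_matrix();K=c['camera_matrix']
def proj(p):
    q=(np.atleast_2d(p)-c['xyz'])@R; uv=q@K.T; return uv[:,:2]/uv[:,2:]
t=np.linspace(0,2*np.pi,60)
def circ(x,y,z,r_,col):
    uv=proj(np.stack([x+r_*np.cos(t),y+r_*np.sin(t),0*t+z],1))
    cv2.polylines(img,[((uv-[180,140]+.5)*s).astype(int)],True,col,1)
dz=.0006
circ(.479,.2003,.052+dz,.017,(255,0,0)); circ(.479,.2003,.08+dz,.008,(255,255,0))
b=.164-.0785
circ(.4795,.2003,b,.020,(0,255,0)); circ(.4795,.2003,b+.018,.023,(0,255,255));circ(.4795,.2003,b+.038,.023,(0,255,255))
save('ov5.png',img)
```

```text
(no output)
```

View pics/ov5.png

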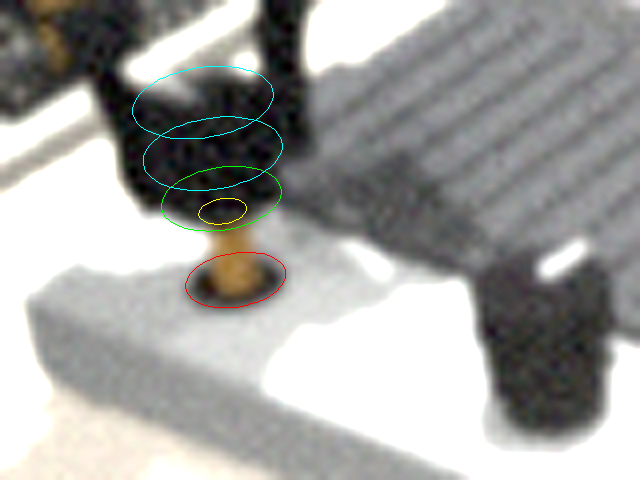

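Call:
{"fn": "drive_tool", "kwargs": {
  "plan": [
    {"rx":0,"ry":0,"rz":0,"x":-0.0005,"y":-0.0004,"z":0.004,"fingers":0},
    {"rx":0,"ry":0,"rz":0,"x":-0.0005,"y":-0.0004,"z":0.008,"fingers":0},
    {"rx":0,"ry":0,"rz":0,"x":-0.0005,"y":-0.0004,"z":0.009,"fingers":0},
    {"rx":0,"ry":0,"rz":0,"x":-0.0005,"y":-0.0004,"z":0.009,"fingers":0}
  ]
}}

```text
time: 8.55
ee_pos: [0.4784, 0.2006, 0.1539]
eef_rot: [0.815, 0.58, -0.0, 0.0]
ft_force: [0.0, 0.7, -0.7]
width: 0.0448
```

```bash
python3 -c "
from h import *
rel((.479,.2003,.151),71)
print(monitor.read_state()['torque'].round(2))
"
```

```text
shift [-0.00014  0.00066  0.00293] rot [-1.0e-05  2.0e-05 -2.2e-04] t 8.55 psi now 70.92 tcp [0.4784 0.2006 0.1539] F [ 0.   0.7 -0.7] w 0.0448
[-0.12  0.09 -0.01]
```

Call:
{"fn": "drive_tool", "kwargs": {
  "plan": [
    {"rx":0,"ry":0,"rz":0,"x":0,"y":0,"z":0.002,"fingers":0},
    {"rx":0,"ry":0,"rz":0,"x":0,"y":0,"z":0.004,"fingers":0},
    {"rx":0,"ry":0,"rz":0,"x":0,"y":0,"z":0.004,"fingers":0}
  ]
}}

```text
time: 8.93
ee_pos: [0.4784, 0.2006, 0.1498]
eef_rot: [0.815, 0.58, -0.0, -0.0]
ft_force: [0.5, 0.2, -1.0]
width: 0.0448
```

```bash
python3 -c "
from h import *
rel((.479,.2003,.145),71)
print(monitor.read_state()['torque'].round(2))
"
```

```text
shift [-0.00011  0.00071  0.00484] rot [-3.0e-05  2.0e-05 -2.2e-04] t 8.925 psi now 70.92 tcp [0.4784 0.2006 0.1498] F [ 0.5  0.2 -1. ] w 0.0448
[-0.08  0.05  0.03]
```

Call:
{"fn": "drive_tool", "kwargs": {
  "plan": [
    {"rx":0,"ry":0,"rz":0,"x":0,"y":0,"z":0.003,"fingers":0},
    {"rx":0,"ry":0,"rz":0,"x":0,"y":0,"z":0.006,"fingers":0},
    {"rx":0,"ry":0,"rz":0,"x":0,"y":0,"z":0.006,"fingers":0}
  ]
}}

```text
time: 9.3
ee_pos: [0.4783, 0.2006, 0.1437]
eef_rot: [0.815, 0.58, -0.0, -0.0]
ft_force: [0.0, 0.0, -1.3]
width: 0.0453
```

```bash
python3 -c "
from h import *
rel((.479,.2003,.1345),71)
print(monitor.read_state()['torque'].round(2))
c=snap('scene'); save('s6.png',np.clip(cv2.resize(c['color'][140:200,180:260],None,fx=8,fy=8,interpolation=cv2.INTER_CUBIC)*1.8,0,255).astype(np.uint8))
"
```

```text
shift [-2.00e-05  7.60e-04  9.19e-03] rot [-5.0e-05  6.0e-05 -2.4e-04] t 9.3 psi now 70.91 tcp [0.4783 0.2006 0.1437] F [ 0.   0.  -1.3] w 0.0453
[-0.06  0.09 -0.01]
```

View pics/s6.png

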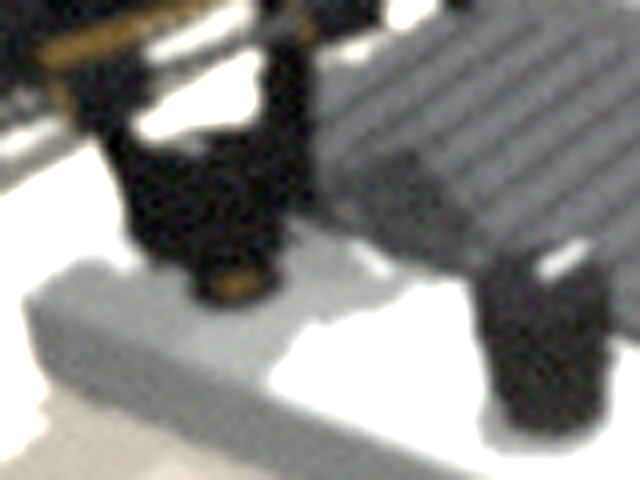

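The picture shows the knob coming down over the shaft: only a thin brass band is left at (237,285), and the force is near zero. Next I push home and watch for the spring.

Call:
{"fn": "drive_tool", "kwargs": {
  "plan": [
    {"rx":0,"ry":0,"rz":0,"x":0,"y":0,"z":0.002,"fingers":0},
    {"rx":0,"ry":0,"rz":0,"x":0,"y":0,"z":0.004,"fingers":0},
    {"rx":0,"ry":0,"rz":0,"x":0,"y":0,"z":0.004,"fingers":0}
  ]
}}

```text
time: 9.72
ee_pos: [0.4786, 0.2007, 0.1402]
eef_rot: [0.815, 0.58, 0.0, -0.0]
ft_force: [-1.1, -0.2, 4.6]
width: 0.0449
```

```bash
python3 -c "
from h import *
rel((.479,.2003,.1345),71)
print(monitor.read_state()['torque'].round(2))
"
```

```text
shift [-0.00027  0.00055  0.00572] rot [ 0.0e+00 -5.0e-05 -2.4e-04] t 9.725 psi now 70.91 tcp [0.4786 0.2007 0.1402] F [-1.1 -0.2  4.6] w 0.0449
[-0.18  0.4  -0.03]
```

Call:
{"fn": "drive_tool", "kwargs": {
  "plan": [
    {"rx":0,"ry":0,"rz":0,"x":0,"y":0,"z":0.001,"fingers":0},
    {"rx":0,"ry":0,"rz":0,"x":0,"y":0,"z":0.002,"fingers":0},
    {"rx":0,"ry":0,"rz":0,"x":0,"y":0,"z":0.002,"fingers":0}
  ]
}}

```text
time: 10.1
ee_pos: [0.4786, 0.2007, 0.1383]
eef_rot: [0.815, 0.58, 0.0, -0.0]
ft_force: [-2.0, 0.2, 5.5]
width: 0.0448
```

```bash
python3 -c "
from h import *
rel((.479,.2003,.1345),71)
print(monitor.read_state()['torque'].round(2))
"
```

```text
shift [-0.00024  0.00051  0.00376] rot [ 2.0e-05 -7.0e-05 -2.4e-04] t 10.1 psi now 70.91 tcp [0.4786 0.2007 0.1383] F [-2.   0.2  5.5] w 0.0448
[-0.25  0.5  -0.01]
```

The spring force came on at TCP z of about 0.1405, exactly where "home" was predicted. Now press.

Call:
{"fn": "drive_tool", "kwargs": {
  "plan": [
    {"rx":0,"ry":0,"rz":0,"x":0,"y":0,"z":0.001,"fingers":0},
    {"rx":0,"ry":0,"rz":0,"x":0,"y":0,"z":0.003,"fingers":0},
    {"rx":0,"ry":0,"rz":0,"x":0,"y":0,"z":0.003,"fingers":0}
  ]
}}

```text
time: 10.48
ee_pos: [0.4786, 0.2008, 0.1354]
eef_rot: [0.815, 0.58, 0.0, -0.0]
ft_force: [-3.5, -1.3, 8.4]
width: 0.045
```

Call:
{"fn": "drive_tool", "kwargs": {
  "plan": [
    {"rx":0,"ry":0,"rz":0,"x":0,"y":0,"z":0.001,"fingers":0},
    {"rx":0,"ry":0,"rz":0,"x":0,"y":0,"z":0.0015,"fingers":0},
    {"rx":0,"ry":0,"rz":0,"x":0,"y":0,"z":0.0015,"fingers":0}
  ],
  "squeeze": 55
}}

```text
time: 10.85
ee_pos: [0.4787, 0.2008, 0.1342]
eef_rot: [0.815, 0.58, 0.0, -0.0]
ft_force: [-3.3, -0.7, 11.6]
width: 0.0445
```

```bash
python3 -c "
from h import *
rel((.479,.2003,.1345),71)
print(monitor.read_state()['torque'].round(2))
"
```

```text
shift [-0.00034  0.00043 -0.00027] rot [ 1.0e-05 -1.3e-04 -2.5e-04] t 10.85 psi now 70.91 tcp [0.4787 0.2008 0.1342] F [-3.3 -0.7 11.6] w 0.0445
[-0.48  0.88  0.02]
```

Call:
{"fn": "drive_tool", "kwargs": {
  "plan": [
    {"rx":0,"ry":0,"rz":0,"x":0,"y":0,"z":0.0007,"fingers":0},
    {"rx":0,"ry":0,"rz":0,"x":0,"y":0,"z":0.0007,"fingers":0},
    {"rx":0,"ry":0,"rz":0,"x":0,"y":0,"z":0.0007,"fingers":0}
  ]
}}

```text
time: 11.22
ee_pos: [0.4788, 0.2008, 0.134]
eef_rot: [0.815, 0.58, 0.0, -0.0]
ft_force: [-6.3, -3.0, 18.2]
width: 0.0446
```

```bash
python3 -c "
from h import *
c=snap('scene'); save('s7.png',np.clip(cv2.resize(c['color'][140:200,180:260],None,fx=8,fy=8,interpolation=cv2.INTER_CUBIC)*1.8,0,255).astype(np.uint8))
rel((.479,.2003,.1345),71)
"
```

```text
shift [-0.00044  0.00034 -0.00044] rot [-0.      -0.00019 -0.00025] t 11.275 psi now 70.91 tcp [0.4788 0.2008 0.1341] F [-6.4 -2.1 18.6] w 0.0447
```

View pics/s7.png

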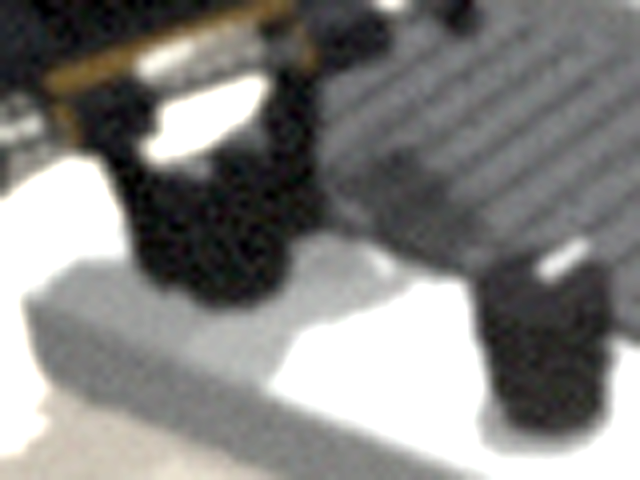

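```bash
python3 -c "
from h import *
c=snap('scene')
for l in ('glass_1','spice_jar_1','mug_1'): print(l,[(np.round(x['centre'],3),round(x['confidence'],2)) for x in nets.find_in(l,'scene')][:2])
rel((.479,.2003,.1345),71)
print(workorder.close_job())
"
```

```text
glass_1 [(array([ 0.595, -0.4  ,  0.047]), 0.79)]
spice_jar_1 [(array([ 0.654, -0.18 ,  0.069]), 0.77)]
mug_1 [(array([ 0.39 , -0.434,  0.036]), 0.59)]
shift [-0.00041  0.00034 -0.00046] rot [-1.0e-05 -1.9e-04 -2.7e-04] t 11.475 psi now 70.9 tcp [0.4788 0.2008 0.134 ] F [-6.1 -2.  17.6] w 0.0446
the job is handed in; nothing more can be done
None
```

I gripped the loose black knob, turned it about 41° to match the shaft's flat, and pushed it home on the bare left-hand shaft. I then pressed it in and handed the job in at about 11.5 s, with the gripper still holding it down at a 55 N squeeze.

- **Fit:** the knob went 15 mm down over the shaft with almost no force. The spring came on at TCP z of about 0.1405 m, where I had predicted home.
- **Press:** travel past home was about 6.4 mm, including some give. The final push command of 0.7 mm moved the tool only about 0.2 mm while the force rose from 11.6 to about 18 N, so the shaft is on its hard stop. The full spring force is 10.4 N. The push also shows about 6 N of sideways force.
- **Bystanders:** the networks put the glass, jar and mug within about 3 mm of where they started, which is within their accuracy.
- **Disagreements:** the image estimates of the two angles scattered. They gave 92–108° for the shaft flat and 125–148° for the knob pointer; I used 96° and 137°. The free insertion showed they were close enough.
- **Not seen:** I could not see the pointer's direction after fitting, because the gripper hides it.

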